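Make up two microscope kits

TASK

Make up the two microscope kits: the tall steel objective with the yellow band, the green-windowed filter cube and the black focus knob go in the blue tray; the short brass objective and the orange-windowed filter cube go in the red tray. Stand each part upright on the tray floor, one part to a compartment in any order, setting each down gently without dropping it, and let go of everything. Leave the bottle, the jar and the screwdriver where they are.

Things in the scene. Friction and masses are not known exactly. Their poses are not given: they have to be found in the camera images.
- lens_tall_mid (a point): Tall microscope objective: steel barrel with a yellow band round its top and a yellow shoulder, 60 mm tall; diameter 34 mm up to 44 mm above its foot, above that a narrow dark nose, 22 mm wide at its root and 18 mm at the top. Loose, stands on the bench; its place among the stock changes. The point is its centre, half-way up, on its upright axis; z is up.
- lens_short_mid (a point): Short microscope objective: brass-coloured barrel with a black band low down, 42 mm tall, diameter 38 mm up to 37 mm above its foot, then bevelled to 30 mm at the top. Loose, stands on the bench; its place among the stock changes. The point is its centre, half-way up, on its upright axis; z is up.
- knob_mid (a point): Black stepped focus knob with a steel dot on top, 44 mm tall: lower disc diameter 44 mm and 20 mm high, upper part diameter 30 mm and 24 mm high (20 to 44 mm above its foot). Loose, stands on the bench; its place among the stock changes. The point is its centre, half-way up, on its upright axis; z is up.
- cube_green_mid (a point): Filter cube with a green window: aluminium block 36 x 36 mm, 42 mm tall, green round windows on its top and on its +x and -x faces. x and y are square to its side faces. Loose, stands on the bench; its place among the stock changes. The point is its centre, half-way up, on its upright axis; z is up.
- cube_orange_mid (a point): Filter cube with an orange window: aluminium block 36 x 36 mm, 42 mm tall, orange round windows on its top and on its +x and -x faces. x and y are square to its side faces. Loose, stands on the bench; its place among the stock changes. The point is its centre, half-way up, on its upright axis; z is up.
- tray_blue: Blue kit tray, fixed to the bench, 86 mm (its x) by 226 mm (its y), 12 mm high over all; floor, walls and dividers 4 mm thick, so the floor is 4 mm above the bench. Two dividers make three compartments in a row along its y, each 78 mm (x) by 70 mm (y), centred at y = -74, 0 and +74 mm, x = 0. Origin: centre of the underside; z up. The two trays may change places and are turned a little.
- tray_red: Red kit tray, fixed to the bench, 86 mm (its x) by 226 mm (its y), 12 mm high over all; floor, walls and divider 4 mm thick, so the floor is 4 mm above the bench. One divider makes two compartments in a row along its y, each 78 mm (x) by 107 mm (y), centred at y = -55.5 and +55.5 mm, x = 0. Origin: centre of the underside; z up.
- bottle_mid (a point): Bystander: small amber glass bottle with a white cap, diameter 40 mm, 100 mm tall, standing to one side. The point is its centre, half-way up.
- jar_mid (a point): Bystander: squat glass jar with a white lid, diameter 56 mm, 60 mm tall, standing to the other side. The point is its centre, half-way up.
- driver: Bystander: screwdriver with a yellow handle, 180 mm long, lying across the bench beyond the trays. Origin under the middle of its length; x runs along it from handle to tip.

How it is judged:
At the end, for the whole second after the job is handed in: Each part in its own compartment of its kit's tray: centre within 33 mm of the tray's middle across and within 30 mm (blue) or 48 mm (red) of the compartment's along it, on the floor within 4 mm, upright within 0.12 rad, at rest, released. Bystanders within 30 mm of their start (x of lens_tall_mid in the frame of tray_blue between -0.033 and 0.033 m and z of lens_tall_mid in the frame of tray_blue between 0.03 and 0.038 m and angle between each of lens_tall_mid, cube_green_mid, knob_mid, lens_short_mid, cube_orange_mid's own z axis and vertical below 0.12 rad and linear speed of each of lens_tall, cube_green, knob, lens_short, cube_orange below 0.02 m/s and x of cube_green_mid in the frame of tray_blue between -0.033 and 0.033 m and z of cube_green_mid in the frame of tray_blue between 0.021 and 0.029 m and x of knob_mid in the frame of tray_blue between -0.033 and 0.033 m and z of knob_mid in the frame of tray_blue between 0.022 and 0.03 m and ((y of lens_tall_mid in the frame of tray_blue between -0.104 and -0.044 m and y of cube_green_mid in the frame of tray_blue between -0.03 and 0.03 m and y of knob_mid in the frame of tray_blue between 0.044 and 0.104 m) or (y of lens_tall_mid in the frame of tray_blue between -0.104 and -0.044 m and y of cube_green_mid in the frame of tray_blue between 0.044 and 0.104 m and y of knob_mid in the frame of tray_blue between -0.03 and 0.03 m) or (y of lens_tall_mid in the frame of tray_blue between -0.03 and 0.03 m and y of cube_green_mid in the frame of tray_blue between -0.104 and -0.044 m and y of knob_mid in the frame of tray_blue between 0.044 and 0.104 m) or (y of lens_tall_mid in the frame of tray_blue between -0.03 and 0.03 m and y of cube_green_mid in the frame of tray_blue between 0.044 and 0.104 m and y of knob_mid in the frame of tray_blue between -0.104 and -0.044 m) or (y of lens_tall_mid in the frame of tray_blue between 0.044 and 0.104 m and y of cube_green_mid in the frame of tray_blue between -0.104 and -0.044 m and y of knob_mid in the frame of tray_blue between -0.03 and 0.03 m) or (y of lens_tall_mid in the frame of tray_blue between 0.044 and 0.104 m and y of cube_green_mid in the frame of tray_blue between -0.03 and 0.03 m and y of knob_mid in the frame of tray_blue between -0.104 and -0.044 m)) and x of lens_short_mid in the frame of tray_red between -0.033 and 0.033 m and z of lens_short_mid in the frame of tray_red between 0.021 and 0.029 m and x of cube_orange_mid in the frame of tray_red between -0.033 and 0.033 m and z of cube_orange_mid in the frame of tray_red between 0.021 and 0.029 m and ((y of lens_short_mid in the frame of tray_red between -0.1035 and -0.0075 m and y of cube_orange_mid in the frame of tray_red between 0.0075 and 0.1035 m) or (y of lens_short_mid in the frame of tray_red between 0.0075 and 0.1035 m and y of cube_orange_mid in the frame of tray_red between -0.1035 and -0.0075 m)) and distance of each of bottle_mid, jar_mid, driver from where it was at the start of the episode below 0.03 m); the robot touches nothing.
It fails at once if the bottle, the jar or the screwdriver is pushed more than 30 mm (distance of any of bottle_mid, jar_mid, driver from where it was at the start of the episode above 0.03 m).
It fails at once if a part is dropped or thrown: it moves faster than 0.7 m/s (a fall of about 25 mm) with no finger on it ((linear speed of lens_tall above 0.7 m/s and contact force between the fingers and lens_tall below 0.05 N) or (linear speed of lens_short above 0.7 m/s and contact force between the fingers and lens_short below 0.05 N) or (linear speed of knob above 0.7 m/s and contact force between the fingers and knob below 0.05 N) or (linear speed of cube_green above 0.7 m/s and contact force between the fingers and cube_green below 0.05 N) or (linear speed of cube_orange above 0.7 m/s and contact force between the fingers and cube_orange below 0.05 N)).
It also fails if it takes over 112 s, if anything falls off the work surface, if the arm or the gripper's body presses on something with over 40 N, if the wrist force passes 120 N, or if a joint passes its speed limit or range.

ROBOT

A 7-joint arm with a two-finger parallel gripper is mounted at the origin on the work surface. World frame = base frame: x ahead of the robot, y to its left, z up, the work surface at z = 0. Lengths are in m, angles in rad, forces in N, time in s.
With the tool pointing down it reaches from about 0.4 to 0.875 m from the base axis. Payload 4.4 kg.
Tool frame: the origin (TCP) lies at the very end of the fingers, on their centre line; the grasp point (between the pads) lies 19 mm behind it; z points along the fingers, y is the line along which they close (so a half turn about z gives the same grasp; the last joint's range is limited). The gripper opens to 85 mm and grips with 20 to 120 N. Pads are 22 mm wide; open, the fingers measure 114 mm over their backs; the gripper's body (76 mm by 85 mm) begins 54 mm behind the grasp point. The pads swing forward as they close: fully open they stand 13 mm farther back than shut.
Start: joints at [1.223, 0.628, 0.038, 1.517, -0.027, 0.996, -0.02], TCP at [0.181, -0.624, 0.231] pointing down, gripper open.
Joint ranges: [-3.06, 3.06], [-0.37, 2.12], [-1.25, 1.32], [0.18, 2.47], [-1.1, 4.24], [0.23, 1.98], [-2.94, 2.94]. Speed limits (rad/s): [2.57, 2.57, 3.14, 3.14, 3.14, 3.14, 3.14].

INTERFACE

Orientations are given as a unit quaternion [x, y, z, w].
In Python, from station import status, capture, ctrl gives the robot as it stands.
- The arm moves only by the shell command python3 -m crank 'ROWS' [OPENING]. ROWS is JSON, a list of rows, each a list of 2 entries, a list of its own where there are three numbers: the shift along the tool's x, y, z in cm, then the turn about the tool's z in degrees. A call has 1 to 10 rows; each row shifts and turns the commanded pose from where the row before left it, along the tool's axes as they then stand; what a row does not reach is not made up. A row lasts 1/8 s, in which the tool goes at most 62.5 mm and 10.7 degrees, less where a joint would pass 70% of its speed; a pose out of reach is approached as far as the arm can. A call is refused whole if a number of a shift passes 6.25 or a number of a turn 10.7, either way. A call with a gripper value outside its range is refused whole. OPENING is the opening in per cent of the stroke, from 0 (shut) to 100 (fully open), set as the call begins (- or left out, the last holds). The fingers move at their own pace and stop on an object; the grip force is fixed at half the most. Time passes only in rows, so rows that do not move let the fingers close. It gives the time, the measured TCP pose, the force, the opening and the grip force at its end, in the units of the state.
- status.read_state(): the state, without advancing time (a new reading comes with each control period).
- capture(name): name is "side" or "top"; returns a dict with "img" (400x640x3 uint8, red, green, blue), "intrinsics" (3x3 intrinsics, pixels), "k1" (the pictures are not rectified: a ray, as slopes to the right and down, at radius r is drawn at 1 + k1 r^2 times it, then the intrinsics apply), "origin" and "rotation" of the camera in the world. Camera axes: x right, y up, looking along -z (the intrinsics and any distortion apply to the point x, -y, -z); pixel columns grow to the right and rows downward; lengths in m; the calibration is good to about 2 mm. A picture is of the moment at which its call begins. There is no depth.
- ctrl.hand_in(): hands the job in; it is judged then, once.
The state is a dict: "t": time; "joint_pos": joint angles; "joint_vel": joint speeds; "joint_efforts": joint torques, N m; "tool_pos": TCP position; "orientation": TCP orientation; "contact_force": force on the tool from outside, world axes, zero at the start; "moment": the same for the moment, N m; "opening": finger opening in m; "grasp_force": force on a finger pad.
Only numpy, scipy, OpenCV 4.12 (cv2) and the standard library are available. Lean on these libraries where they do the work, as an engineer would, in place of code of your own. Each camera call takes 0.05 s, during which the arm holds its last target. There are 200 camera calls.

## Working session

There is one attempt and no reset: what is moved stays moved. The work goes in short steps, Python scripts to look and compute and a shell command to move; the robot and the scene stay as the last step left them, time stands still between calls to the robot, and variables do not carry over. Pictures are saved under pics/ and viewed, at most 14 in all, crops included, and the job is handed in when it is done.

```bash
ls; mkdir -p pics
python3 - <<'E'
from station import status,capture
import cv2,numpy as np
for n in("top","side"):
    c=capture(n);cv2.imwrite(f"pics/{n}0.png",c["img"][:,:,::-1]);np.savez(f"{n}0.npz",**c)
    print(n,c["intrinsics"],c["k1"],c["origin"],c["rotation"])
s=status.read_state();print(s)
E
```

```text
pics
top [[471.45491856   0.         323.97515755]
 [  0.         471.45491856 203.13851153]
 [  0.           0.           1.        ]] -0.00351630113701424 [0.45269302 0.02364142 1.3637626 ] [-0.04450375  0.04647583  0.70842984 -0.70284179]
side [[371.03277138   0.         317.92016218]
 [  0.         371.03277138 203.27378969]
 [  0.           0.           1.        ]] -0.008003340396907357 [ 0.3409938  -0.78387125  0.84444634] [ 0.39482554 -0.07037677 -0.14341319  0.90476105]
{'t': 0.1, 'joint_pos': array([ 1.22317905,  0.62922837,  0.03841973,  1.51825656, -0.02704243,
        0.99629858, -0.02000773]), 'joint_vel': array([-7.94107365e-05, -8.28995977e-04, -7.28948895e-05, -2.56737412e-03,
        6.73721965e-04,  9.27633220e-04,  1.18694146e-03]), 'joint_efforts': array([ 2.33578823e-03, -5.64527357e+01,  1.22996651e+00, -1.93972206e+01,
        1.11840642e-02,  5.39420827e-03, -1.06188602e-05]), 'tool_pos': array([ 0.18066863, -0.62381267,  0.23050061]), 'orientation': array([ 9.90089171e-01,  1.40437647e-01, -1.00230568e-04, -8.31468409e-04]), 'contact_force': array([-0.18259427,  0.18124931,  0.02463116]), 'moment': array([-0.00014698, -0.04480099, -0.02242701]), 'grasp_force': 0.0, 'opening': 0.08522743799336266}
```

View pics/top0.png

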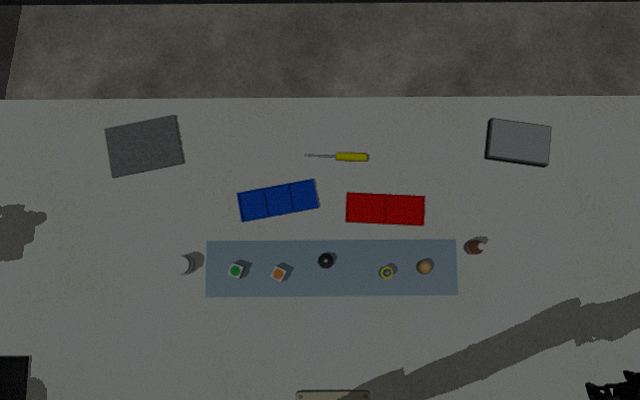

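View pics/side0.png

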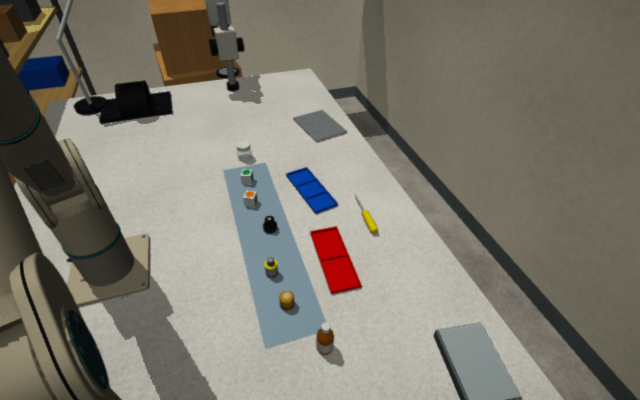

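The top view has image up as +x and left as +y. Parts stand in a row along y at about row 265, with the blue tray at (278,200) and the red at (385,209). I'll enlarge these.

Run:
```python
import cv2,numpy as np
im=cv2.imread("pics/top0.png")
im=np.clip(im.astype(float)*1.6,0,255).astype(np.uint8)
for n,x in(("L",210),("R",330)):
    cv2.imwrite(f"pics/top0{n}.png",cv2.resize(im[175:290,x:x+130],None,fx=5,fy=5,interpolation=cv2.INTER_CUBIC))
```

```text
(no output)
```

View pics/top0L.png

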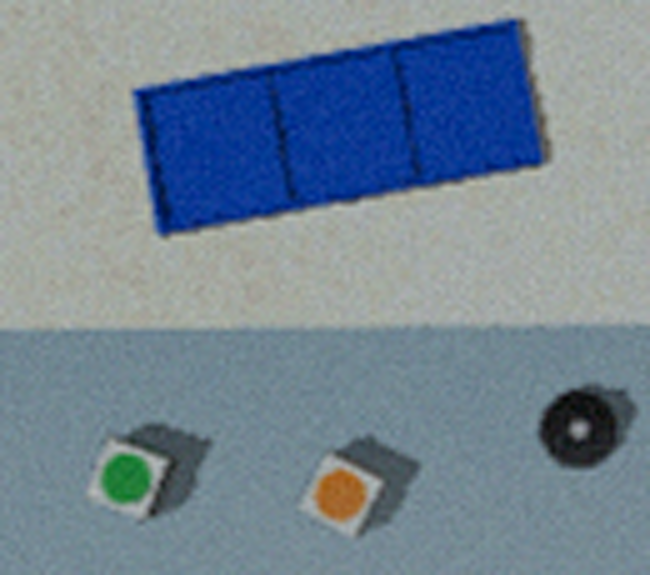

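View pics/top0R.png

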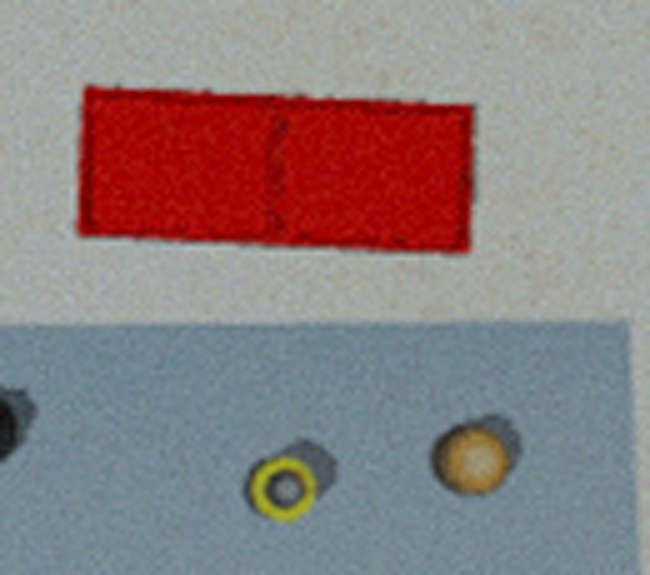

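Green cube centre is at crop (126,478), orange at (340,495), knob dot at (579,428), tall nose at (287,488) and short at (473,460). The tray corners are also readable in both crops.

```bash
cat > h.py <<'E'
import numpy as np,cv2
from scipy.spatial.transform import Rotation as R
def ray(c,px):
    # cv2 undistort (k1 model: x*(1+k1 r^2))
    p=cv2.undistortPoints(np.array([[px]],float),c["intrinsics"],np.array([float(c["k1"]),0,0,0]))[0,0]
    q=np.asarray(c["rotation"]);M=R.from_quat(q).as_matrix() if q.shape==(4,) else q
    return np.asarray(c["origin"]),M@np.array([p[0],-p[1],-1])
def at(c,px,z):
    o,d=ray(c,px);return o+d*(z-o[2])/d[2]
def proj(c,P):
    M=R.from_quat(c["rotation"]).as_matrix();v=M.T@(np.asarray(P)-c["origin"])
    x,y=v[0]/-v[2],-v[1]/-v[2];k=1+float(c["k1"])*(x*x+y*y)
    K=c["intrinsics"];return K[0,0]*x*k+K[0,2],K[1,1]*y*k+K[1,2]
E
python3 - <<'E'
from h import *
t=np.load("top0.npz");s=np.load("side0.npz")
f=lambda p,x,z:at(t,(p[0]/5-.4+x,p[1]/5-.4+175),z)
pr=lambda n,p:print(n,np.round(p,4),"side px",np.round(proj(s,p),1))
pr("green",f((126,478),210,.042));pr("orange",f((340,495),210,.042));pr("knob",f((579,428),210,.044))
pr("tall60",f((287,488),330,.06));pr("tall44",f((283,489),330,.044));pr("short",f((473,460),330,.037))
pr("bottle",at(t,(478,245),.1));pr("jar",at(t,(187,263),.06))
for n,C,x in(("blue",[(135,90),(518,20),(545,162),(162,235)],210),("red",[(86,87),(473,104),(469,252),(80,235)],330)):
    P=np.array([f(c,x,.012) for c in C]);pr(n,P.mean(0))
    print(np.linalg.norm(np.diff(P[[0,1,2,3,0]],axis=0),axis=1).round(3))
    d=P[0]+P[3]-P[1]-P[2];print("y axis dir deg from world y (ccw)",np.degrees(np.arctan2(-d[0],d[1])))
for n,C in(("green",[(115,440),(168,462),(143,518),(90,495)]),("orange",[(332,452),(383,487),(356,536),(302,505)])):
    P=np.array([f(c,210,.042) for c in C]);pr(n+"c",P.mean(0));print(np.linalg.norm(np.diff(P[[0,1,2,3,0]],axis=0),axis=1).round(3))
    e=np.diff(P[[0,1,2,3,0]],axis=0);print(np.degrees(np.arctan2(e[:,1],e[:,0]))%90)
from station import status
st=status.read_state();print(R.from_quat(st["orientation"]).as_matrix().round(3))
E
```

```text
green [0.4381 0.2682 0.042 ] side px [246.3 171.5]
orange [0.4278 0.1494 0.042 ] side px [249.7 193.4]
knob [0.4636 0.0166 0.044 ] side px [269.5 218.1]
tall60 [ 0.4295 -0.1517  0.06  ] side px [270.7 259. ]
tall44 [ 0.4287 -0.1516  0.044 ] side px [270.8 262.8]
short [ 0.4437 -0.259   0.037 ] side px [286.5 295.4]
bottle [ 0.5002 -0.3917  0.1   ] side px [325.6 321.8]
jar [0.4589 0.3963 0.06  ] side px [245.1 146.4]
blue [0.6382 0.153  0.012 ] side px [310.7 187.3]
[0.226 0.085 0.224 0.086]
y axis dir deg from world y (ccw) 10.249730630251795
red [ 0.6109 -0.1569  0.012 ] side px [334.2 255.8]
[0.225 0.086 0.224 0.086]
y axis dir deg from world y (ccw) -2.9742509562807458
greenc [0.4377 0.2666 0.042 ] side px [246.3 171.8]
[0.032 0.033 0.032 0.033]
[67.35998357 66.34219225 66.53539791 66.11153343]
orangec [0.4278 0.1476 0.042 ] side px [249.8 193.8]
[0.034 0.031 0.035 0.033]
[55.53397348 60.88487216 60.15602159 60.38787882]
[[ 0.961  0.278 -0.   ]
 [ 0.278 -0.961  0.002]
 [ 0.    -0.002 -1.   ]]
```

```bash
cat > go.py <<'E'
# usage: go.py x y z yaw -> turn (deg), then shift in cm in the axes after the turn
import sys
from h import *
from station import status
s=status.read_state();M=R.from_quat(s["orientation"]).as_matrix()
yaw=np.degrees(np.arctan2(M[1,0],M[0,0]));p=s["tool_pos"]
print("t %.1f pos %s yaw %.1f tilt %.2f open %.4f grip %.0f F %s"%(s["t"],p.round(4),yaw,np.degrees(np.arccos(-M[2,2])),s["opening"],s["grasp_force"],s["contact_force"].round(1)))
if len(sys.argv)>4:
    x,y,z,w=map(float,sys.argv[1:5]);a=np.radians(w);d=100*(np.array([x,y,z])-p)
    xt=np.array([np.cos(a),np.sin(a),0]);yt=np.array([np.sin(a),-np.cos(a),0])
    print("turn %.1f shift %.2f %.2f %.2f"%(yaw-w,d@xt,d@yt,-d[2]))
E
python3 -m crank '[[[0,0,0],-10],[[0,0,0],-10],[[0,0,0],-10],[[0,0,0],-10],[[0,0,0],-10],[[0,0,0],-10],[[0,0,0],-4]]'
python3 go.py .4437 -.259 .17 80
```

```text
t: 0.98
tool_pos: [0.1805, -0.624, 0.2307]
orientation: [0.764, 0.645, 0.0, -0.001]
contact_force: [-0.8, 0.8, 0.6]
opening: 0.0856
grasp_force: 0.0
t 1.0 pos [ 0.1805 -0.624   0.2307] yaw 80.3 tilt 0.07 open 0.0856 grip 0 F [-0.8  0.8  0.6]
turn 0.3 shift 40.52 19.58 6.07
```

```bash
python3 -m crank '[[[4.5,2.18,0.3],0],[[4.5,2.18,0.3],0],[[4.5,2.18,0.5],0],[[4.5,2.18,0.8],0],[[4.5,2.18,0.8],0],[[4.5,2.18,0.8],0],[[4.5,2.18,0.8],0],[[4.5,2.18,0.8],0],[[4.5,2.18,0.8],0],[[0,0,0],0]]' >/dev/null
python3 go.py .4437 -.259 .04 80
```

```text
t 2.2 pos [ 0.4458 -0.2542  0.1717] yaw 80.6 tilt 0.16 open 0.0852 grip 0 F [-0.1 -0.8  0.7]
turn 0.6 shift -0.51 -0.13 13.17
```

```bash
python3 -m crank '[[[-0.5,-0.13,3],0],[[0,0,4],0],[[0,0,4],0],[[0,0,3],0],[[0,0,1.5],0],[[0,0,0.7],0],[[0,0,0],0]]' >/dev/null
python3 go.py .4437 -.259 .01 80
python3 -m crank '[[[0,0,0],0],[[0,0,0],0],[[0,0,0],0],[[0,0,0],0],[[0,0,0],0],[[0,0,0],0],[[0,0,0],0],[[0,0,0],0]]' 0
python3 -m crank '[[[0,0,-1],0],[[0,0,-2],0],[[0,0,-3],0],[[0,0,-3],0],[[0,0,0],0]]'
python3 go.py .608 -.212 .06 85
```

```text
t 3.1 pos [ 0.4414 -0.264   0.0106] yaw 80.1 tilt 0.03 open 0.0854 grip 0 F [-0.3 -0.3 -0.1]
turn 0.1 shift 0.53 0.14 0.06
t: 4.1
tool_pos: [0.4415, -0.2639, 0.0112]
orientation: [0.765, 0.644, 0.0, 0.001]
contact_force: [-1.1, 1.2, 5.3]
opening: 0.0364
grasp_force: 59.7
t: 4.72
tool_pos: [0.4427, -0.2644, 0.1026]
orientation: [0.765, 0.644, 0.001, 0.002]
contact_force: [-0.1, -0.5, -1.5]
opening: 0.0365
grasp_force: 60.1
t 4.7 pos [ 0.4427 -0.2644  0.1026] yaw 80.1 tilt 0.28 open 0.0365 grip 60 F [-0.1 -0.5 -1.5]
turn -4.9 shift 6.67 16.01 4.26
```

```bash
python3 -m crank '[[[1.5,4,0],0],[[1.5,4,0],0],[[1.5,4,1],0],[[1.2,3,2],0],[[0.5,1,1.5],0],[[0,0,0],0],[[0,0,0],0]]' >/dev/null
python3 go.py .608 -.217 .017 80
```

```text
t 5.6 pos [ 0.6079 -0.2309  0.0553] yaw 80.1 tilt 0.11 open 0.0360 grip 60 F [ 0.  -0.5 -1.7]
turn 0.1 shift 1.37 -0.23 3.83
```

```bash
python3 -m crank '[[[1.4,-0.2,1],0],[[0,0,1.5],0],[[0,0,1],0],[[0,0,0.4],0],[[0,0,0.1],0],[[0,0,0.1],0],[[0,0,0.1],0],[[0,0,0],0]]'
python3 - <<'E'
from station import capture
import cv2
for n in("side",):
    c=capture(n);cv2.imwrite("pics/s1.png",cv2.resize(c["img"][120:340,200:420,::-1],None,fx=2.7,fy=2.7,interpolation=cv2.INTER_CUBIC))
E
```

```text
t: 6.6
tool_pos: [0.6095, -0.2161, 0.0152]
orientation: [0.765, 0.644, -0.0, -0.0]
contact_force: [-4.9, 1.6, 12.8]
opening: 0.036
grasp_force: 61.9
```

View pics/s1.png

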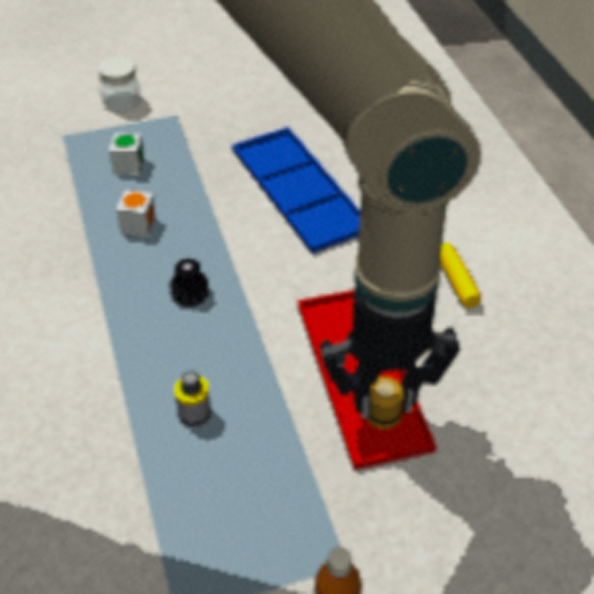

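The brass objective stands inside the near end of the red tray, and the 12.8 N reading shows it touching the floor. I'll release it and go to the tall objective.

```bash
python3 -m crank '[[[0,0,0],0],[[0,0,0],0],[[0,0,0],0],[[0,0,0],0],[[0,0,-1],0],[[0,0,-2],0],[[0,0,-4],0],[[0,0,-4],0],[[0,0,0],0],[[0,0,0],0]]' 100
python3 go.py .4287 -.1516 .10 80
```

```text
t: 7.9
tool_pos: [0.6099, -0.2159, 0.1242]
orientation: [0.765, 0.644, 0.0, 0.0]
contact_force: [-0.3, 0.6, -0.3]
opening: 0.0855
grasp_force: 0.0
t 7.9 pos [ 0.6099 -0.2159  0.1242] yaw 80.1 tilt 0.05 open 0.0855 grip 0 F [-0.3  0.6 -0.3]
turn 0.1 shift 3.19 -18.96 2.42
```

```bash
python3 -m crank '[[[0.8,-4.7,0.4],0],[[0.8,-4.7,0.5],0],[[0.8,-4.7,0.5],0],[[0.8,-4.8,1],0],[[0,0,0],0],[[0,0,0],0],[[0,0,0],0]]' >/dev/null
python3 go.py .4287 -.1516 .016 80
```

```text
t 8.8 pos [ 0.4306 -0.1523  0.0993] yaw 80.1 tilt 0.08 open 0.0852 grip 0 F [ 0.2 -0.1  0.4]
turn 0.1 shift 0.03 -0.20 8.33
```

```bash
python3 -m crank '[[[0,-0.2,3],0],[[0,0,3],0],[[0,0,2],0],[[0,0,0.9],0],[[0,0,0],0],[[0,0,0],0]]' >/dev/null
python3 go.py .4287 -.1516 .01 80
python3 -m crank '[[[0,0,0],0],[[0,0,0],0],[[0,0,0],0],[[0,0,0],0],[[0,0,0],0],[[0,0,0],0],[[0,0,0],0],[[0,0,0],0]]' 0
python3 -m crank '[[[0,0,-1],0],[[0,0,-2],0],[[0,0,-3],0],[[0,0,-3],0],[[0,0,0],0],[[0,0,0],0]]'
python3 go.py .638 .153 .07 80
```

```text
t 9.5 pos [ 0.4277 -0.152   0.0114] yaw 80.1 tilt 0.04 open 0.0851 grip 0 F [-0.4 -0.1  0.5]
turn 0.1 shift 0.06 0.09 0.14
t: 10.52
tool_pos: [0.4271, -0.1517, 0.0117]
orientation: [0.765, 0.644, -0.0, 0.0]
contact_force: [-1.3, -0.5, 5.7]
opening: 0.0317
grasp_force: 59.0
t: 11.28
tool_pos: [0.4266, -0.1519, 0.101]
orientation: [0.765, 0.644, -0.001, -0.0]
contact_force: [0.3, -0.6, -1.9]
opening: 0.032
grasp_force: 59.7
t 11.3 pos [ 0.4266 -0.1519  0.101 ] yaw 80.1 tilt 0.07 open 0.0320 grip 60 F [ 0.3 -0.6 -1.9]
turn 0.1 shift 33.70 15.52 3.10
```

```bash
python3 -m crank '[[[2,1,0],0],[[4,1.9,0],0],[[4.5,2,0],0],[[4.5,2,0],0],[[4.5,2,0],0],[[4.5,2,0],0],[[4.5,2,0],0],[[3.2,1.6,1],0],[[2,1,2],0],[[0,0,0],0]]' >/dev/null
python3 -m crank '[[[0,0,0],0],[[0,0,0],0]]' >/dev/null
python3 go.py .638 .153 .0172 80
```

```text
t 12.8 pos [0.6374 0.1523 0.0713] yaw 80.1 tilt 0.09 open 0.0313 grip 60 F [-0.7 -0.4 -1.6]
turn 0.1 shift 0.08 0.05 5.41
```

```bash
python3 -m crank '[[[0.1,0,2],0],[[0,0,2],0],[[0,0,1],0],[[0,0,0.4],0],[[0,0,0.1],0],[[0,0,0.1],0],[[0,0,0],0],[[0,0,0],0]]'
python3 - <<'E'
from station import capture
import cv2
c=capture("side");cv2.imwrite("pics/s2.png",cv2.resize(c["img"][120:340,200:420,::-1],None,fx=2.7,fy=2.7,interpolation=cv2.INTER_CUBIC))
E
```

```text
t: 13.78
tool_pos: [0.6381, 0.1551, 0.0158]
orientation: [0.765, 0.644, 0.0, 0.0]
contact_force: [-2.8, 0.1, 5.3]
opening: 0.0318
grasp_force: 60.1
```

View pics/s2.png

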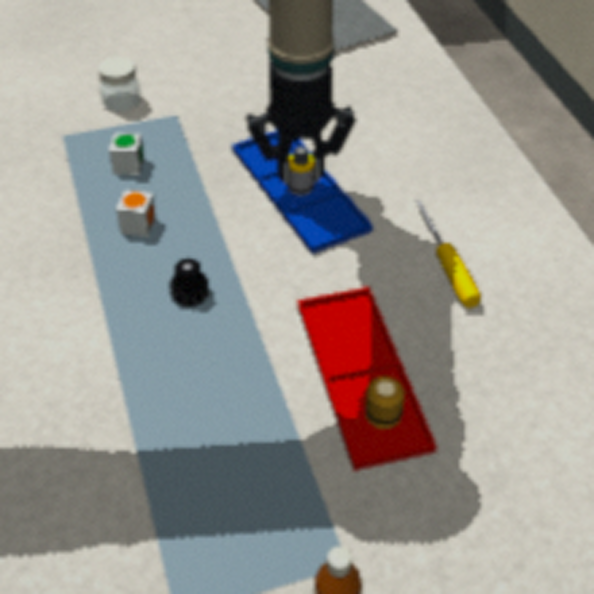

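The brass part stands upright in its compartment, and the tall objective is in the middle blue compartment, touching the floor. Next is the knob.

```bash
python3 -m crank '[[[0,0,0],0],[[0,0,0],0],[[0,0,0],0],[[0,0,0],0],[[0,0,-1],0],[[0,0,-2],0],[[0,0,-4],0],[[0,0,-4],0],[[0,0,0],0],[[0,0,0],0]]' 100 >/dev/null
python3 go.py .4636 .0166 .10 80
```

```text
t 15.1 pos [0.6377 0.1545 0.1258] yaw 80.1 tilt 0.04 open 0.0853 grip 0 F [-0.4  0.2 -0.9]
turn 0.1 shift -16.61 -14.75 2.58
```

```bash
python3 -m crank '[[[-3.3,-2.95,0],0],[[-3.3,-2.95,0.6],0],[[-3.3,-2.95,0.6],0],[[-3.3,-2.95,0.6],0],[[-3.4,-2.95,0.8],0],[[0,0,0],0],[[0,0,0],0],[[0,0,0],0]]' >/dev/null
python3 go.py .4636 .0166 .02 80
```

```text
t 16.1 pos [0.4651 0.0175 0.0991] yaw 80.2 tilt 0.05 open 0.0852 grip 0 F [ 0.3  0.1 -1.2]
turn 0.2 shift -0.11 -0.13 7.91
```

```bash
python3 -m crank '[[[-0.1,-0.1,3],0],[[0,0,3],0],[[0,0,1.2],0],[[0,0,0.5],0],[[0,0,0],0],[[0,0,0],0]]' >/dev/null
python3 go.py .4636 .0166 .0225 80
python3 -m crank '[[[0,0,0],0],[[0,0,0],0],[[0,0,0],0],[[0,0,0],0],[[0,0,0],0],[[0,0,0],0],[[0,0,0],0],[[0,0,0],0]]' 0
python3 -m crank '[[[0,0,-1],0],[[0,0,-2],0],[[0,0,-2],0],[[0,0,-1],0],[[0,0,0],0],[[0,0,0],0]]'
python3 go.py .651 .080 .06 80
```

```text
t 16.8 pos [0.4634 0.0157 0.0228] yaw 80.1 tilt 0.06 open 0.0853 grip 0 F [-0.6  0.6  0.2]
turn 0.1 shift 0.09 0.01 0.03
t: 17.82
tool_pos: [0.4628, 0.0156, 0.0226]
orientation: [0.765, 0.644, -0.0, 0.0]
contact_force: [-0.5, -0.7, 6.4]
opening: 0.028
grasp_force: 58.8
t: 18.58
tool_pos: [0.4625, 0.0155, 0.0817]
orientation: [0.765, 0.644, -0.001, -0.0]
contact_force: [0.3, -0.5, -0.8]
opening: 0.0283
grasp_force: 59.3
t 18.6 pos [0.4625 0.0155 0.0817] yaw 80.1 tilt 0.08 open 0.0283 grip 59 F [ 0.3 -0.5 -0.8]
turn 0.1 shift 9.62 17.45 2.17
```

```bash
python3 -m crank '[[[1,2,0],0],[[2.2,4,0],0],[[2.3,4,0],0],[[2.2,4,0.5],0],[[1.3,2.4,1],0],[[0.6,1.05,0.7],0],[[0,0,0],0],[[0,0,0],0],[[0,0,0],0]]' >/dev/null
python3 go.py .651 .080 .0281 80
```

```text
t 19.7 pos [0.6505 0.0798 0.0605] yaw 80.1 tilt 0.06 open 0.0275 grip 59 F [ 0.4  0.8 -2. ]
turn 0.1 shift 0.03 0.04 3.24
```

```bash
python3 -m crank '[[[0,0,1.5],0],[[0,0,1.2],0],[[0,0,0.5],0],[[0,0,0.1],0],[[0,0,0.1],0],[[0,0,0],0],[[0,0,0],0]]'
```

```text
t: 20.58
tool_pos: [0.6505, 0.0803, 0.0266]
orientation: [0.765, 0.644, -0.001, -0.0]
contact_force: [-3.9, -1.2, 6.5]
opening: 0.028
grasp_force: 60.1
```

```bash
python3 -m crank '[[[0,0,0],0],[[0,0,0],0],[[0,0,0],0],[[0,0,0],0],[[0,0,-1],0],[[0,0,-3],0],[[0,0,-4],0],[[0,0,-1],10],[[0,0,0],10],[[0,0,0],0]]' 100 >/dev/null
python3 go.py .4278 .1485 .09 60
python3 - <<'E'
from station import capture
import cv2,numpy as np
c=capture("side");np.savez("s3.npz",**c);cv2.imwrite("pics/s3.png",cv2.resize(c["img"][150:220,225:345,::-1],None,fx=6,fy=6,interpolation=cv2.INTER_CUBIC))
E
```

```text
t 21.8 pos [0.6515 0.0806 0.117 ] yaw 60.3 tilt 0.06 open 0.0854 grip 0 F [-0.5 -0.1 -0.2]
turn 0.3 shift -5.30 -22.77 2.70
```

View pics/s3.png

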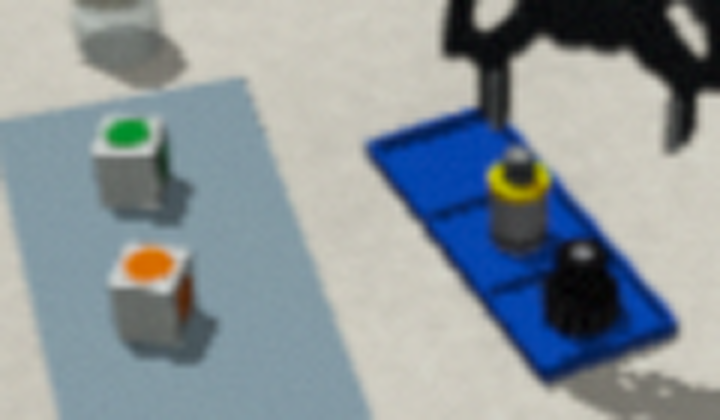

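Tall objective and knob stand upright in their blue compartments. Next is the orange cube.

```bash
python3 -m crank '[[[-1,-4.5,0],0],[[-1.1,-4.6,0.5],0],[[-1.1,-4.6,0.7],0],[[-1.1,-4.6,0.7],0],[[-1,-4.5,0.8],0],[[0,0,0],0],[[0,0,0],0],[[0,0,0],0]]' >/dev/null
python3 go.py .4278 .1485 .011 60
```

```text
t 22.9 pos [0.4287 0.1478 0.0892] yaw 60.1 tilt 0.07 open 0.0851 grip 0 F [-0.7  1.3 -0.7]
turn 0.1 shift 0.02 -0.11 7.82
```

```bash
python3 -m crank '[[[0,-0.1,3],0],[[0,0,3],0],[[0,0,1.3],0],[[0,0,0.5],0],[[0,0,0],0],[[0,0,0],0]]' >/dev/null
python3 -m crank '[[[0,0,0],0],[[0,0,0],0],[[0,0,0],0],[[0,0,0],0],[[0,0,0],0],[[0,0,0],0],[[0,0,0],0],[[0,0,0],0]]' 0
python3 -m crank '[[[0,0,-1],0],[[0,0,-2],0],[[0,0,-3],0],[[0,0,-3],0],[[0,0,0],0],[[0,0,0],0]]'
python3 go.py .614 -.1015 .07 60
```

```text
t: 24.62
tool_pos: [0.4263, 0.1485, 0.0115]
orientation: [0.865, 0.501, 0.0, 0.0]
contact_force: [0.5, 0.3, 5.3]
opening: 0.0352
grasp_force: 60.2
t: 25.38
tool_pos: [0.4259, 0.1479, 0.1009]
orientation: [0.866, 0.501, -0.001, 0.0]
contact_force: [-1.3, -0.9, -1.2]
opening: 0.0351
grasp_force: 59.9
t 25.4 pos [0.4259 0.1479 0.1009] yaw 60.1 tilt 0.07 open 0.0351 grip 60 F [-1.3 -0.9 -1.2]
turn 0.1 shift -12.20 28.76 3.09
```

```bash
python3 -m crank '[[[-0.8,2,0],0],[[-1.6,3.8,0],0],[[-1.8,4.2,0],0],[[-1.8,4.2,0],0],[[-1.8,4.2,0],0],[[-1.8,4.2,0.5],0],[[-1.4,3.4,1],0],[[-1.2,2.76,1.5],0],[[0,0,0],0],[[0,0,0],0]]' >/dev/null
python3 go.py .614 -.1015 .0168 60
```

```text
t 26.6 pos [ 0.6137 -0.0992  0.07  ] yaw 60.2 tilt 0.17 open 0.0350 grip 60 F [ 0.1  0.8 -0.8]
turn 0.2 shift -0.18 0.14 5.32
```

```bash
python3 -m crank '[[[-0.1,0.1,2],0],[[0,0,2],0],[[0,0,1],0],[[0,0,0.3],0],[[0,0,0.1],0],[[0,0,0.1],0],[[0,0,0],0],[[0,0,0],0]]'
```

```text
t: 27.62
tool_pos: [0.6154, -0.102, 0.0164]
orientation: [0.865, 0.501, -0.0, 0.0]
contact_force: [0.3, -0.5, -0.5]
opening: 0.0349
grasp_force: 60.0
```

```bash
python3 -m crank '[[[0,0,0.1],0],[[0,0,0.05],0],[[0,0,0],0],[[0,0,0],0]]'
```

```text
t: 28.12
tool_pos: [0.6155, -0.102, 0.0156]
orientation: [0.865, 0.501, -0.0, 0.0]
contact_force: [-2.2, -0.9, 6.2]
opening: 0.0352
grasp_force: 60.9
```

Touching the floor. I'll release it and turn 7° for the green cube (yaw 67).

```bash
python3 -m crank '[[[0,0,0],0],[[0,0,0],0],[[0,0,0],0],[[0,0,0],0],[[0,0,-1],0],[[0,0,-3],0],[[0,0,-5],0],[[0,0,-1],-6.5],[[0,0,0],0],[[0,0,0],0]]' 100 >/dev/null
python3 go.py .438 .2673 .09 66.6
```

```text
t 29.4 pos [ 0.6146 -0.1021  0.114 ] yaw 66.5 tilt 0.10 open 0.0856 grip 0 F [-1.3  0.2 -0.6]
turn -0.1 shift 26.89 -30.88 2.40
```

```bash
python3 -m crank '[[[3,-3.4,0],0],[[3,-3.4,0],0],[[3,-3.4,0],0],[[3,-3.4,0],0],[[3,-3.5,0],0],[[3,-3.5,0.4],0],[[3,-3.5,0.6],0],[[3,-3.4,0.6],0],[[2.9,-3.4,0.8],0],[[0,0,0],0]]' >/dev/null
python3 -m crank '[[[0,0,0],0],[[0,0,0],0]]' >/dev/null
python3 go.py .438 .2673 .011 66.6
```

```text
t 30.9 pos [0.4388 0.266  0.0902] yaw 66.5 tilt 0.10 open 0.0854 grip 0 F [-0.3 -0.2  0.7]
turn -0.1 shift 0.09 -0.13 7.92
```

```bash
python3 -m crank '[[[0.1,-0.1,3],0],[[0,0,3],0],[[0,0,1.4],0],[[0,0,0.5],0],[[0,0,0],0],[[0,0,0],0]]' >/dev/null
python3 -m crank '[[[0,0,0],0],[[0,0,0],0],[[0,0,0],0],[[0,0,0],0],[[0,0,0],0],[[0,0,0],0],[[0,0,0],0],[[0,0,0],0]]' 0
python3 -m crank '[[[0,0,-1],0],[[0,0,-2],0],[[0,0,-3],0],[[0,0,-3],0],[[0,0,0],0],[[0,0,0],0]]'
python3 go.py .625 .226 .07 66.6
```

```text
t: 32.62
tool_pos: [0.4378, 0.2691, 0.012]
orientation: [0.836, 0.549, 0.0, 0.0]
contact_force: [-1.6, -0.3, 6.2]
opening: 0.0353
grasp_force: 60.4
t: 33.38
tool_pos: [0.4375, 0.2682, 0.1011]
orientation: [0.836, 0.549, -0.001, 0.0]
contact_force: [0.2, -0.3, -2.0]
opening: 0.0353
grasp_force: 59.9
t 33.4 pos [0.4375 0.2682 0.1011] yaw 66.6 tilt 0.09 open 0.0353 grip 60 F [ 0.2 -0.3 -2. ]
turn 0.0 shift 3.58 18.89 3.11
```

```bash
python3 -m crank '[[[0.5,2,0],0],[[0.8,4,0],0],[[0.9,4.5,0],0],[[0.8,4.2,0.5],0],[[0.6,2.8,1],0],[[0.2,1.3,1.6],0],[[0,0,0],0],[[0,0,0],0],[[0,0,0],0]]' >/dev/null
python3 go.py .624 .228 .0166 66.6
```

```text
t 34.5 pos [0.6244 0.2303 0.0712] yaw 66.8 tilt 0.02 open 0.0353 grip 60 F [ 0.4 -0.3 -0.9]
turn 0.2 shift -0.23 0.05 5.46
```

```bash
python3 -m crank '[[[-0.2,0,2],0],[[0,0,2],0],[[0,0,1],0],[[0,0,0.4],0],[[0,0,0.1],0],[[0,0,0.05],0],[[0,0,0],0],[[0,0,0],0]]'
```

```text
t: 35.5
tool_pos: [0.6236, 0.227, 0.0161]
orientation: [0.836, 0.549, -0.001, 0.0]
contact_force: [-4.2, -2.5, 8.9]
opening: 0.0353
grasp_force: 61.3
```

Touching. I'll release, retreat and check.

```bash
python3 -m crank '[[[0,0,0],0],[[0,0,0],0],[[0,0,0],0],[[0,0,0],0],[[0,0,-1],0],[[0,0,-3],0],[[0,0,-5],0],[[0,0,-4],0],[[0,0,0],0]]' 100 >/dev/null
python3 -m crank '[[[-1,-4,0],0],[[-1,-4,0],0],[[-1,-4,0],0],[[-1,-4,0],0],[[-1,-4,0],0],[[0,0,0],0],[[0,0,0],0]]'
python3 - <<'E'
from station import capture
import cv2,numpy as np
c=capture("side");cv2.imwrite("pics/s4.png",cv2.resize(c["img"][130:350,200:400,::-1],None,fx=2.7,fy=2.7,interpolation=cv2.INTER_CUBIC))
c=capture("top");np.savez("top4.npz",**c);cv2.imwrite("pics/t4.png",cv2.resize(np.clip(c["img"][170:280,230:430,::-1]*1.6,0,255).astype(np.uint8),None,fx=4,fy=4,interpolation=cv2.INTER_CUBIC))
E
```

```text
t: 37.5
tool_pos: [0.4217, 0.2606, 0.145]
orientation: [0.836, 0.549, -0.0, 0.0]
contact_force: [-0.2, -0.2, 0.9]
opening: 0.0856
grasp_force: 0.0
```

View pics/s4.png

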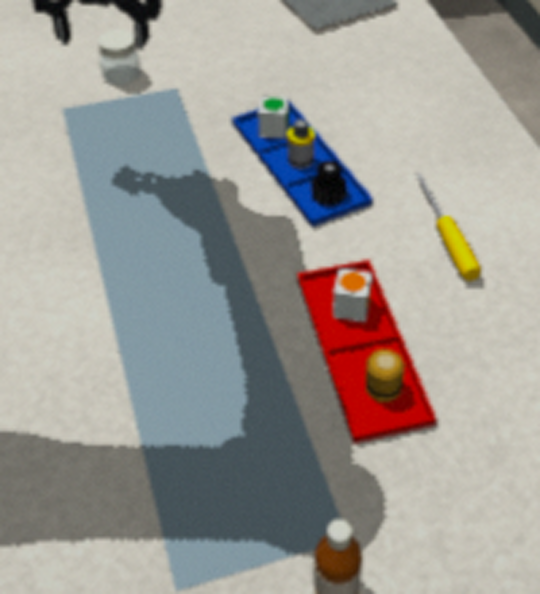

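View pics/t4.png

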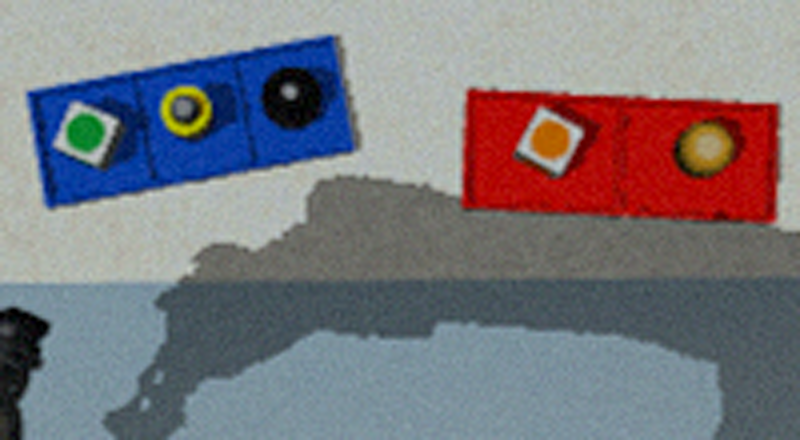

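All five parts stand upright and well inside their compartments, clear of the gripper. The bottle and screwdriver stand where they were, and the jar does too, though the gripper partly covers it in this view.

```bash
python3 -c "
from station import ctrl
print(ctrl.hand_in())"
```

```text
the job is handed in; nothing more can be done
None
```

Both kits are made up and the job is handed in: all five parts stand upright and released in their compartments, and I did not touch the bottle, jar or screwdriver; no verdict came back from the hand-in.

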